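# Make up two equipment-care kits

## Task

Make up the two equipment-care kits on the classroom table, one thing to a compartment, each set down flat or upright on the compartment's floor. First deal out the two oil bottles, one to each tray (in any compartment that is not the long one), before anything else goes in; then complete the three-compartment tray with the brush (bristles down, in the long compartment) and the large tin, and the two-compartment tray with the small tin. Do not tip over a bottle or a tin on the way.

Things in the scene. Friction and masses are not known exactly. Their poses are not given: they have to be found in the camera images.
- bottle_a: white plastic squeeze bottle with a black nozzle cap, standing upright: straight round body 36 mm across up to 60 mm high, 90 mm high with its nozzle, 55 to 110 g. Origin: centre of its underside; z up. The two bottles are alike and interchangeable. Bottles and tins start 30 mm or more clear of one another and of all else; along the world's x line nothing but an 11 mm high cap or nut is nearer than 90 mm.
- bottle_b: white plastic squeeze bottle with a black nozzle cap, standing upright: straight round body 36 mm across up to 60 mm high, 90 mm high with its nozzle, 55 to 110 g. Origin: centre of its underside; z up. The two bottles are alike and interchangeable. Bottles and tins start 30 mm or more clear of one another and of all else; along the world's x line nothing but an 11 mm high cap or nut is nearer than 90 mm.
- tin_large: closed round plain-metal tin, 60 mm across and 42 mm high, 105 to 200 g, the wider of the two tins. Origin: centre of its underside; z up.
- tin_small: closed round plain-metal tin, 40 mm across and 42 mm high, 65 to 120 g, the narrower of the two tins. Origin: centre of its underside; z up.
- brush: hand brush lying bristles down: light wooden handle block 140 mm long, 26 mm wide, 22 mm thick (from 20 to 42 mm high) over 20 mm of stiff black bristles (128 x 22 mm, rigid); 42 mm high in all, 60 to 120 g. Origin: centre of its underside; x along its length, z up. Either end may point either way.
- tray_three: grey plastic tray with three compartments, fixed to the table: 198 mm along its x, 140 mm along its y, rim and dividers 12 mm high and 4 mm thick, floor 4 mm thick. Origin: centre of its underside. The long compartment (190 x 50 mm inside, lying along x) is centred at y = +41 mm, x = 0; the other two (93 mm along x, 78 mm along y inside) are centred at x = -48.5 and +48.5 mm, y = -27 mm.
- tray_two: grey plastic tray with two equal compartments, fixed to the table: 168 mm along its x, 86 mm along its y, rim and divider 12 mm high and 4 mm thick, floor 4 mm thick. Origin: centre of its underside. The compartments (78 x 78 mm inside) are centred at x = -41 and +41 mm, y = 0.
Things that resemble listed ones, but are neither listed nor needed, are in the scene too. What is shaped like the tin_small but purple is not meant.

How it is judged:
On the way, in this order (a step that is already met when the one before it is completed fails the run):
1. one bottle stands in a compartment of each tray, while the tins and the brush are still outside the trays (more than 125 mm from either tray's centre) (((x of bottle_a in the frame of tray_three between -0.079 and -0.018 m and y of bottle_a in the frame of tray_three between -0.05 and -0.004 m and x of bottle_b in the frame of tray_two between -0.064 and -0.018 m and y of bottle_b in the frame of tray_two between -0.023 and 0.023 m) or (x of bottle_a in the frame of tray_three between -0.079 and -0.018 m and y of bottle_a in the frame of tray_three between -0.05 and -0.004 m and x of bottle_b in the frame of tray_two between 0.018 and 0.064 m and y of bottle_b in the frame of tray_two between -0.023 and 0.023 m) or (x of bottle_a in the frame of tray_three between 0.018 and 0.079 m and y of bottle_a in the frame of tray_three between -0.05 and -0.004 m and x of bottle_b in the frame of tray_two between -0.064 and -0.018 m and y of bottle_b in the frame of tray_two between -0.023 and 0.023 m) or (x of bottle_a in the frame of tray_three between 0.018 and 0.079 m and y of bottle_a in the frame of tray_three between -0.05 and -0.004 m and x of bottle_b in the frame of tray_two between 0.018 and 0.064 m and y of bottle_b in the frame of tray_two between -0.023 and 0.023 m) or (x of bottle_b in the frame of tray_three between -0.079 and -0.018 m and y of bottle_b in the frame of tray_three between -0.05 and -0.004 m and x of bottle_a in the frame of tray_two between -0.064 and -0.018 m and y of bottle_a in the frame of tray_two between -0.023 and 0.023 m) or (x of bottle_b in the frame of tray_three between -0.079 and -0.018 m and y of bottle_b in the frame of tray_three between -0.05 and -0.004 m and x of bottle_a in the frame of tray_two between 0.018 and 0.064 m and y of bottle_a in the frame of tray_two between -0.023 and 0.023 m) or (x of bottle_b in the frame of tray_three between 0.018 and 0.079 m and y of bottle_b in the frame of tray_three between -0.05 and -0.004 m and x of bottle_a in the frame of tray_two between -0.064 and -0.018 m and y of bottle_a in the frame of tray_two between -0.023 and 0.023 m) or (x of bottle_b in the frame of tray_three between 0.018 and 0.079 m and y of bottle_b in the frame of tray_three between -0.05 and -0.004 m and x of bottle_a in the frame of tray_two between 0.018 and 0.064 m and y of bottle_a in the frame of tray_two between -0.023 and 0.023 m)) and height (world z) of each of bottle_a, bottle_b below 0.008 m and angle between each of bottle_a, bottle_b's own z axis and vertical below 0.12 rad and horizontal distance between each of tin_large, tin_small, brush and tray_three above 0.125 m and horizontal distance between each of tin_large, tin_small, brush and tray_two above 0.125 m), for 0.2 s.
2. both kits are complete (x of brush in the frame of tray_three between -0.027 and 0.027 m and y of brush in the frame of tray_three between 0.027 and 0.055 m and ((x of bottle_a in the frame of tray_three between -0.079 and -0.018 m and y of bottle_a in the frame of tray_three between -0.05 and -0.004 m and x of tin_large in the frame of tray_three between 0.03 and 0.067 m and y of tin_large in the frame of tray_three between -0.038 and -0.016 m and x of bottle_b in the frame of tray_two between -0.064 and -0.018 m and y of bottle_b in the frame of tray_two between -0.023 and 0.023 m and x of tin_small in the frame of tray_two between 0.02 and 0.062 m and y of tin_small in the frame of tray_two between -0.021 and 0.021 m) or (x of bottle_a in the frame of tray_three between -0.079 and -0.018 m and y of bottle_a in the frame of tray_three between -0.05 and -0.004 m and x of tin_large in the frame of tray_three between 0.03 and 0.067 m and y of tin_large in the frame of tray_three between -0.038 and -0.016 m and x of bottle_b in the frame of tray_two between 0.018 and 0.064 m and y of bottle_b in the frame of tray_two between -0.023 and 0.023 m and x of tin_small in the frame of tray_two between -0.062 and -0.02 m and y of tin_small in the frame of tray_two between -0.021 and 0.021 m) or (x of bottle_a in the frame of tray_three between 0.018 and 0.079 m and y of bottle_a in the frame of tray_three between -0.05 and -0.004 m and x of tin_large in the frame of tray_three between -0.067 and -0.03 m and y of tin_large in the frame of tray_three between -0.038 and -0.016 m and x of bottle_b in the frame of tray_two between -0.064 and -0.018 m and y of bottle_b in the frame of tray_two between -0.023 and 0.023 m and x of tin_small in the frame of tray_two between 0.02 and 0.062 m and y of tin_small in the frame of tray_two between -0.021 and 0.021 m) or (x of bottle_a in the frame of tray_three between 0.018 and 0.079 m and y of bottle_a in the frame of tray_three between -0.05 and -0.004 m and x of tin_large in the frame of tray_three between -0.067 and -0.03 m and y of tin_large in the frame of tray_three between -0.038 and -0.016 m and x of bottle_b in the frame of tray_two between 0.018 and 0.064 m and y of bottle_b in the frame of tray_two between -0.023 and 0.023 m and x of tin_small in the frame of tray_two between -0.062 and -0.02 m and y of tin_small in the frame of tray_two between -0.021 and 0.021 m) or (x of bottle_b in the frame of tray_three between -0.079 and -0.018 m and y of bottle_b in the frame of tray_three between -0.05 and -0.004 m and x of tin_large in the frame of tray_three between 0.03 and 0.067 m and y of tin_large in the frame of tray_three between -0.038 and -0.016 m and x of bottle_a in the frame of tray_two between -0.064 and -0.018 m and y of bottle_a in the frame of tray_two between -0.023 and 0.023 m and x of tin_small in the frame of tray_two between 0.02 and 0.062 m and y of tin_small in the frame of tray_two between -0.021 and 0.021 m) or (x of bottle_b in the frame of tray_three between -0.079 and -0.018 m and y of bottle_b in the frame of tray_three between -0.05 and -0.004 m and x of tin_large in the frame of tray_three between 0.03 and 0.067 m and y of tin_large in the frame of tray_three between -0.038 and -0.016 m and x of bottle_a in the frame of tray_two between 0.018 and 0.064 m and y of bottle_a in the frame of tray_two between -0.023 and 0.023 m and x of tin_small in the frame of tray_two between -0.062 and -0.02 m and y of tin_small in the frame of tray_two between -0.021 and 0.021 m) or (x of bottle_b in the frame of tray_three between 0.018 and 0.079 m and y of bottle_b in the frame of tray_three between -0.05 and -0.004 m and x of tin_large in the frame of tray_three between -0.067 and -0.03 m and y of tin_large in the frame of tray_three between -0.038 and -0.016 m and x of bottle_a in the frame of tray_two between -0.064 and -0.018 m and y of bottle_a in the frame of tray_two between -0.023 and 0.023 m and x of tin_small in the frame of tray_two between 0.02 and 0.062 m and y of tin_small in the frame of tray_two between -0.021 and 0.021 m) or (x of bottle_b in the frame of tray_three between 0.018 and 0.079 m and y of bottle_b in the frame of tray_three between -0.05 and -0.004 m and x of tin_large in the frame of tray_three between -0.067 and -0.03 m and y of tin_large in the frame of tray_three between -0.038 and -0.016 m and x of bottle_a in the frame of tray_two between 0.018 and 0.064 m and y of bottle_a in the frame of tray_two between -0.023 and 0.023 m and x of tin_small in the frame of tray_two between -0.062 and -0.02 m and y of tin_small in the frame of tray_two between -0.021 and 0.021 m)) and height (world z) of each of bottle_a, bottle_b, tin_large, tin_small, brush below 0.008 m and angle between each of bottle_a, bottle_b, tin_large, tin_small, brush's own z axis and vertical below 0.12 rad and linear speed of each of bottle_a, bottle_b, tin_large, tin_small, brush below 0.02 m/s and angular speed of each of bottle_a, bottle_b, tin_large, tin_small, brush below 0.2 rad/s), for 0.2 s.
At the end, for the whole second after the job is handed in: Brush bristles down in the long compartment; a bottle and the large tin in that tray's other two; the other bottle and the small tin in the two-compartment tray; one each, either way round, within the walls, underside under 8 mm above the table, tilt under 0.12 rad, at rest (all of step 2); the robot touches nothing.
It fails at once if a bottle or a tin is tipped over (tilted more than 0.7 rad) (angle between any of bottle_a, bottle_b, tin_large, tin_small's own z axis and vertical above 0.7 rad).
It also fails if it takes over 144 s, if anything falls off the work surface, if the arm or the gripper's body presses on something with over 40 N, if the wrist force passes 120 N, or if a joint passes its speed limit or range.

## Robot

A 6-joint arm with a two-finger parallel gripper is mounted at the origin on the work surface. World frame = base frame: x ahead of the robot, y to its left, z up, the work surface at z = 0. Lengths are in m, angles in rad, forces in N, time in s.
With the tool pointing down it reaches from about 0.35 to 0.875 m from the base axis. Payload 4.2 kg.
Tool frame: the origin (TCP) lies at the very end of the fingers, on their centre line; the grasp point (between the pads) lies hold_point_z behind it (hold_point_z is the distance from the TCP to the grasp point, in m); x points along the fingers, z is the direction in which the jaws open and shut, and the axes are right-handed (so a half turn about x gives the same grasp; the last joint's range is limited). The gripper opens to 85 mm and grips with 20 to 120 N. Pads are 22 mm wide; open, the fingers measure 114 mm over their backs; the gripper's body (76 mm by 85 mm) begins 54 mm behind the grasp point. The pads swing forward as they close: fully open they stand 13 mm farther back than shut.
Start: joints at [1.58, 0.385, 0.008, 0, -1.194, -0.259], TCP at [0.154, 0.606, 0.231] pointing down, gripper open.
Joint ranges: [-3.14, 3.14], [-1.21, 2.06], [-1.07, 1.41], [-3.16, 2.05], [-2.99, -0.16], [-3.1, 3.1]. Speed limits (rad/s): [2.79, 2.79, 3.14, 3.14, 3.14, 3.14].

## Interface

Orientations are given as [roll, pitch, yaw] about the fixed x, y, z axes, in that order (R = Rz(yaw) Ry(pitch) Rx(roll)).
In Python, from workcell import state, capture, sign_off, hold_point_z gives the robot as it stands. The module is installed in compiled form; this text tells all that it offers.
- The arm moves only by the tool arm_command, never from a script. Its argument "increments" is a list of rows, each a list of 2 entries, a list of its own where there are three numbers: the shift along the world's x, y, z in mm, then the turn, a rotation vector about the world's x, y, z in degrees. A call has 1 to 12 rows; each row shifts and turns the pose as measured when the row begins; what a row does not reach is not made up. A row lasts 1/8 s, in which the tool goes at most 62.5 mm and 10.7 degrees, less where a joint would pass 70% of its speed; a pose out of reach is approached as far as the arm can. A call with a gripper value outside its range is refused whole. "fingers" is the opening, from -1 (shut) to 1 (fully open), set as the call begins (left out, the last holds). The fingers move at their own pace and stop on an object; "squeeze" is the grip in N (left out, the last holds). Time passes only in rows, so rows that do not move let the fingers close. It gives the time, the measured TCP pose, the force and the opening at its end, in the units of the state.
- state(): the state, without advancing time (a new reading comes with each control period).
- capture(name): name is "scene" or "top" or "wrist"; returns a dict with "image" (420x560x3 uint8, red, green, blue), "depth" (420x560 float32, m along the optical axis (not along the pixel's ray), 0 where there is no reading), "camera_matrix" (3x3 intrinsics, pixels), "cam_to_world" (4x4, takes a point from camera to world coordinates). Camera axes: x right, y up, looking along -z (the intrinsics and any distortion apply to the point x, -y, -z); pixel columns grow to the right and rows downward; lengths in m; the calibration is good to about 2 mm. A picture is of the moment at which its call begins.
- sign_off(): hands the job in, once; it reports no verdict.
The state is a dict: "time": time; "qpos": joint angles; "joint_velocities": joint speeds; "tau": joint torques, N m; "tcp_pos": TCP position; "ee_rot": TCP orientation; "force": force on the tool from outside, world axes, zero at the start; "torque": the same for the moment, N m; "grip_width": finger opening in m.
Only numpy, scipy, OpenCV 4.12 (cv2) and the standard library are available. Lean on these libraries where they do the work, as an engineer would, in place of code of your own. Each camera call takes 0.05 s, during which the arm holds its last target. There are 200 camera calls.

## Working session

There is one attempt and no reset: what is moved stays moved. The work goes in short steps, Python scripts to look and compute and a tool call to move; the robot and the scene stay as the last step left them, time stands still between calls to the robot, and variables do not carry over. Pictures are saved under pics/ and viewed, about 12 in all and at most 16, crops included, and the job is handed in when it is done.

Besides the shell and the picture viewer there is one more tool, called after "Request:" by a JSON object that holds its "fn" and its "kwargs". arm_command: Moves the arm, as the interface text tells. Its arguments: {"type":"object","properties":{"increments":{"type":"array","items":{"type":"array"}},"fingers":{"type":"number"},"squeeze":{"type":"number"}},"required":["increments"]}

```bash
mkdir -p pics; cat > h.py <<'E'
import numpy as np, cv2
from workcell import state, capture, sign_off, hold_point_z
def cap(n,fn):
    c=capture(n); cv2.imwrite('pics/'+fn+'.png',c['image'][...,::-1]); np.savez('pics/'+fn+'.npz',**c); return c
def pts(c):
    K=c['camera_matrix'];d=c['depth'];v,u=np.mgrid[:d.shape[0],:d.shape[1]]
    P=np.stack([(u-K[0,2])/K[0,0]*d,-(v-K[1,2])/K[1,1]*d,-d],-1)
    T=c['cam_to_world'];return P@T[:3,:3].T+T[:3,3]
def ray(c,u,v,z):
    K=c['camera_matrix'];T=c['cam_to_world']
    r=T[:3,:3]@np.array([(u-K[0,2])/K[0,0],-(v-K[1,2])/K[1,1],-1]);o=T[:3,3]
    return o+r*(z-o[2])/r[2]
E
python3 - <<'E'
from h import *
print(hold_point_z if not callable(hold_point_z) else hold_point_z(), state())
for n in('top','scene'):
    c=cap(n,n+'0'); print(n,c['cam_to_world'].round(3).tolist(),c['camera_matrix'].tolist(),(c['depth']==0).mean())
E
```

```text
0.0187 {'time': 0.0, 'qpos': array([ 1.57959068e+00,  3.85576773e-01,  6.60718342e-03, -5.32665873e-04,
       -1.19399073e+00, -2.58564814e-01]), 'joint_velocities': array([ 0.00083278,  0.00117236,  0.00073556,  0.00039123, -0.00209815,
        0.00012889]), 'tau': array([ 3.77306324e-04, -3.92284799e+01,  1.88399041e+01,  4.18596670e+00,
       -4.51592627e-03,  9.28195590e-06]), 'tcp_pos': array([0.1543377 , 0.60503202, 0.23019709]), 'ee_rot': array([ 0.03375151,  1.56857642, -1.7870118 ]), 'force': array([ 0.04065888,  0.63933219, -0.02214954]), 'torque': array([-0.05662986,  0.03548101,  0.02830542]), 'grip_width': 0.08529497523134204}
top [[-0.014, 0.995, -0.101, 0.465], [-1.0, -0.012, 0.019, 0.007], [0.018, 0.101, 0.995, 0.934], [0.0, 0.0, 0.0, 1.0]] [[396.7451285780225, 0.0, 279.6239101160326], [0.0, 396.7451285780225, 208.74323576128478], [0.0, 0.0, 1.0]] 0.004128401360544218
scene [[0.658, -0.625, 0.42, 1.035], [0.753, 0.552, -0.358, -0.415], [-0.008, 0.551, 0.834, 1.037], [0.0, 0.0, 0.0, 1.0]] [[517.1054935652296, 0.0, 280.92359537777816], [0.0, 517.1054935652296, 215.4403984299804], [0.0, 0.0, 1.0]] 0.004005102040816327
```

View pics/top0.png

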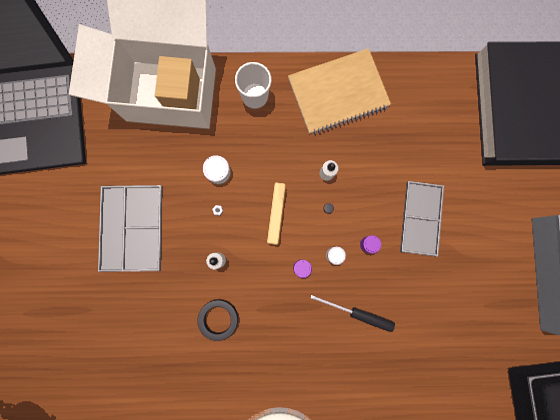

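View pics/scene0.png

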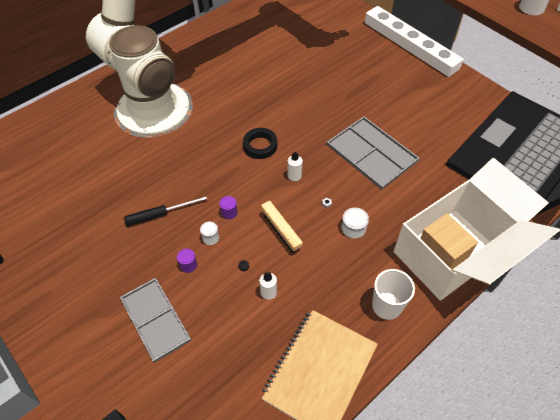

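The top view shows bottles at (328,170) and (216,261), the large tin at (216,170), the small tin at (337,256) between purple decoys at (303,269) and (372,244), and the brush at (277,214). Tray_three is at (130,228) with its long compartment on the left, and tray_two is at (422,218).

```bash
python3 - <<'E'
from h import *
for n in('top0','scene0'):
    c=dict(np.load(f'pics/{n}.npz')); P=pts(c); im=c['image'].astype(int)
    Z=P[...,2]; ok=c['depth']>0
    print(n,'table z',np.median(Z[ok&(abs(Z)<.02)]))
    m=(ok&(Z>.018)&(Z<.12)&(P[...,0]>.2)&(P[...,0]<.66)&(abs(P[...,1])<.5)).astype(np.uint8)
    k,L,S,C=cv2.connectedComponentsWithStats(m)
    for i in range(1,k):
        if S[i,4]<40: continue
        q=P[L==i]; zt=np.percentile(q[:,2],95); t=q[q[:,2]>zt-.008]
        (cx,cy),(w,h),a=cv2.minAreaRect((t[:,:2]*1000).astype(np.float32))
        print(C[i].round(),S[i,4],'top z %.3f'%zt,'ctr',round(cx),round(cy),'size',round(w),round(h),'ang',round(a),'col',im[L==i].mean(0).round())
    # trays: grey, low sat
    sat=im.max(-1)-im.min(-1)
    g=(ok&(sat<25)&(im.mean(-1)>60)&(Z<.02)&(Z>-.01)&(P[...,0]>.2)&(P[...,0]<.66)).astype(np.uint8)
    g=cv2.morphologyEx(g,cv2.MORPH_CLOSE,np.ones((5,5)))
    k,L,S,C=cv2.connectedComponentsWithStats(g)
    for i in range(1,k):
        if S[i,4]<1200: continue
        q=P[L==i]; r=cv2.minAreaRect((q[:,:2]*1000).astype(np.float32)); print('TRAY',C[i].round(),np.round(r[0]),np.round(r[1]),round(r[2],1),'z',np.percentile(q[:,2],[5,50,95]).round(4))
E
```

```text
top0 table z 3.774067002948467e-05
[329. 169.] 248 top z 0.087 ctr 644 -123 size 14 14 ang 50 col [170. 159. 156.]
[216. 172.] 405 top z 0.045 ctr 640 134 size 57 39 ang 90 col [244. 241. 243.]
[276. 213.] 699 top z 0.044 ctr 547 -2 size 26 140 ang 82 col [248. 216. 153.]
[371. 244.] 269 top z 0.045 ctr 474 -216 size 38 38 ang 64 col [177.  94. 198.]
[336. 255.] 258 top z 0.045 ctr 450 -135 size 38 39 ang 44 col [243. 238. 240.]
[215. 260.] 247 top z 0.087 ctr 442 135 size 15 15 ang 56 col [174. 162. 158.]
[302. 268.] 244 top z 0.045 ctr 422 -58 size 36 35 ang 89 col [198. 115. 218.]
[217. 320.] 737 top z 0.026 ctr 309 132 size 89 88 ang 43 col [89. 82. 84.]
[373. 320.] 434 top z 0.027 ctr 304 -217 size 100 24 ang 69 col [53. 49. 52.]
TRAY [422. 218.] [ 541. -197.] [398. 175.] 86.8 z [0.0011 0.0043 0.0125]
TRAY [130. 228.] [520. 207.] [198. 399.] 0.4 z [0.0012 0.0042 0.0121]
scene0 table z -0.0009297529155174455
[259. 141.] 437 top z 0.025 ctr 311 132 size 88 89 ang 57 col [38. 35. 36.]
[294. 165.] 293 top z 0.083 ctr 444 133 size 15 13 ang 54 col [169. 161. 154.]
[227. 205.] 258 top z 0.044 ctr 423 -59 size 39 40 ang 14 col [141.  63. 170.]
[281. 226.] 712 top z 0.044 ctr 547 -2 size 27 141 ang 82 col [222. 201. 146.]
[144. 214.] 309 top z 0.026 ctr 305 -217 size 101 24 ang 69 col [49. 45. 45.]
[351. 217.] 335 top z 0.045 ctr 641 135 size 60 38 ang 89 col [231. 227. 226.]
[208. 231.] 278 top z 0.044 ctr 451 -136 size 37 43 ang 54 col [216. 211. 209.]
[186. 258.] 296 top z 0.044 ctr 475 -216 size 38 40 ang 45 col [145.  65. 176.]
[266. 282.] 269 top z 0.085 ctr 646 -124 size 16 14 ang 30 col [168. 162. 156.]
TRAY [372. 152.] [699. -14.] [ 237. 1021.] 26.9 z [-0.0003  0.0038  0.0116]
TRAY [155. 320.] [ 742. -375.] [ 86. 592.] 81.9 z [-0.0001  0.0035  0.0118]
```

```bash
python3 - <<'E'
from h import *
for n in('top0','scene0'):
    c=dict(np.load(f'pics/{n}.npz')); P=pts(c); im=c['image'].astype(int); Z=P[...,2]
    sat=im.max(-1)-im.min(-1)
    m=(Z>.036)&(Z<.06)&(abs(P[...,0]-.645)<.05)&(abs(P[...,1]-.134)<.05)
    print('large',cv2.minEnclosingCircle((P[m][:,:2]*1000).astype(np.float32)), np.median(P[m],0))
    for y0,(hx,hy) in ((-.36,(.12,.08)),(.355,(.13,.11))):
        x0=.535 if y0<0 else .52
        w=(abs(P[...,0]-x0)<hx)&(abs(P[...,1]-y0)<hy)
        for nm,mm in(('grey',w&(sat<30)&(im.mean(-1)>60)&(Z>.001)),('rim',w&(Z>.0095)&(Z<.016)&(sat<40))):
            a=cv2.morphologyEx(mm.astype(np.uint8),cv2.MORPH_OPEN,np.ones((2,2))); k,L,S,C=cv2.connectedComponentsWithStats(a); i=1+np.argmax(S[1:,4])
            q=(P[L==i][:,:2]*1000).astype(np.float32); r=cv2.minAreaRect(q); print(n,y0,nm,S[i,4],np.round(r[0]),np.round(r[1]),round(r[2],1))
E
```

```text
large ((650.8486328125, 134.2186279296875), 30.217357635498047) [0.65029808 0.13502773 0.04219877]
top0 -0.36 grey 2517 [ 539. -200.] [405. 172.] 86.8
top0 -0.36 rim 26 [ 533. -391.] [15. 24.] 52.6
top0 0.355 grey 5031 [516. 207.] [401. 199.] 89.2
top0 0.355 rim 24 [420. 323.] [28.  3.] 89.0
large ((652.8281860351562, 135.5823516845703), 31.462406158447266) [0.65238924 0.13332144 0.04144758]
scene0 -0.36 grey 2552 [ 743. -375.] [ 86. 589.] 81.8
scene0 -0.36 rim 26 [ 603. -313.] [ 4. 35.] 82.6
scene0 0.355 grey 2690 [704. -20.] [ 236. 1005.] 26.7
scene0 0.355 rim 10 [614. 271.] [9. 9.] 89.9
```

```bash
python3 - <<'E'
from h import *
for n in('top0','scene0'):
    c=dict(np.load(f'pics/{n}.npz')); P=pts(c); im=c['image'].astype(int); Z=P[...,2]
    sat=im.max(-1)-im.min(-1); V,U=np.mgrid[:420,:560]
    for uv in ({'top0':(422,218),'scene0':(155,320)}[n],{'top0':(130,228),'scene0':(372,152)}[n]):
        a=((sat<35)&(im.mean(-1)>55)&(np.hypot(U-uv[0],V-uv[1])<62)).astype(np.uint8)
        a=cv2.morphologyEx(a,cv2.MORPH_CLOSE,np.ones((3,3))); k,L,S,C=cv2.connectedComponentsWithStats(a); i=1+np.argmax(S[1:,4])
        for z in(0.012,):
            q=np.array([ray(c,u,v,z)[:2]*1000 for v,u in np.argwhere(L==i)],np.float32); r=cv2.minAreaRect(q); print(n,uv,np.round(r[0]),np.round(r[1]),round(r[2],1),cv2.boxPoints(r).round().tolist())
E
```

```text
top0 (422, 218) [ 532. -344.] [ 89. 170.] 82.0 [[442.0, -376.0], [610.0, -400.0], [622.0, -312.0], [455.0, -288.0]]
top0 (130, 228) [519. 335.] [143. 198.] 89.9 [[420.0, 264.0], [618.0, 263.0], [618.0, 406.0], [420.0, 406.0]]
scene0 (155, 320) [ 537. -346.] [ 86. 172.] 82.0 [[446.0, -376.0], [616.0, -400.0], [628.0, -315.0], [458.0, -291.0]]
scene0 (372, 152) [523. 333.] [202. 147.] 0.0 [[422.0, 406.0], [423.0, 259.0], [624.0, 260.0], [624.0, 406.0]]
```

Request:
{"fn": "arm_command", "kwargs": {"increments": [[[29,-47,0],[0,0,-7.6]],[[29,-47,0],[0,0,-7.6]],[[29,-47,0],[0,0,-7.6]],[[29,-47,0],[0,0,-7.6]],[[29,-47,0],[0,0,-7.6]],[[29,-47,0],[0,0,-7.6]],[[29,-47,0],[0,0,-7.6]],[[29,-47,0],[0,0,-7.6]],[[29,-47,0],[0,0,-7.6]],[[29,-47,0],[0,0,-7.6]],[[0,0,0],[0,0,0]]], "fingers": 1, "squeeze": 40}}

```text
time: 1.48
tcp_pos: [0.4482, 0.1176, 0.2254]
ee_rot: [0.316, 1.562, -2.874]
force: [-0.2, -0.3, -0.4]
grip_width: 0.0856
```

```bash
cat >> h.py <<'E'
from scipy.spatial.transform import Rotation as R
def where():
    s=state(); M=R.from_euler('xyz',s['ee_rot']).as_matrix(); a=M[:,0]; z=M[:,2]
    # rotvec to make tool x straight down and jaws (tool z) along -x world
    print('t %.2f'%s['time'],'tcp',(s['tcp_pos']*1000).round(1),'down',a.round(3),'jaw deg',np.degrees(np.arctan2(z[1],z[0])).round(1),'fix rotvec to jaw=180',np.degrees(R.from_matrix(np.array([[0,0,-1],[0,-1,0],[-1,0,0]])@M.T).as_rotvec()).round(2),'F',s['force'].round(1),'w %.4f'%s['grip_width'],'q',s['qpos'].round(2))
E
python3 -c "from h import *;where();cap('wrist','w1')"
```

```text
t 1.48 tcp [448.2 117.6 225.4] down [-0.009 -0.002 -1.   ] jaw deg 177.2 fix rotvec to jaw=180 [ 0.15 -0.5   2.79] F [-0.2 -0.3 -0.4] w 0.0856 q [ 0.61  0.12 -0.37 -0.   -1.09 -0.65]
```

View pics/w1.png

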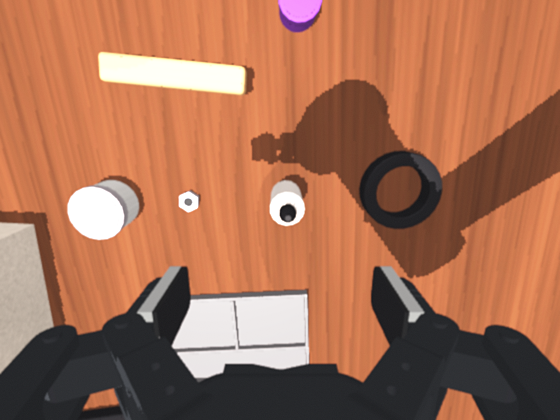

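The wrist view shows the bottle's cap at (288,212), well between the fingers, with tray_three below and the ring at (400,190). I'll measure the bottle from here.

```bash
python3 - <<'E'
from h import *
c=dict(np.load('pics/w1.npz'));P=pts(c)
for lo,hi,r in((.075,.1,.05),(.05,.066,.05)):
    m=(P[...,2]>lo)&(P[...,2]<hi)&(np.hypot(P[...,0]-.443,P[...,1]-.134)<r)
    print(m.sum(),cv2.minEnclosingCircle((P[m][:,:2]*1000).astype(np.float32)),P[m].mean(0))
print(ray(c,288,213,.09)*1000)
m=(P[...,2]>.036)&(P[...,2]<.06)&(np.hypot(P[...,0]-.651,P[...,1]-.134)<.05);print('large',cv2.minEnclosingCircle((P[m][:,:2]*1000).astype(np.float32)))
E
```

```text
257 ((441.81549072265625, 134.75112915039062), 8.892467498779297) [0.44175012 0.13269812 0.08372712]
502 ((441.6185302734375, 134.6263427734375), 17.82691764831543) [0.44163568 0.13014102 0.06181557]
[441.43005926 130.67395164  90.        ]
large ((650.569091796875, 135.12744140625), 30.62071990966797)
```

Request:
{"fn": "arm_command", "kwargs": {"increments": [[[-6,17,0],[0.15,-0.5,2.8]],[[0,0,0],[0,0,0]],[[0,0,-20],[0,0,0]],[[0,0,-35],[0,0,0]],[[0,0,-30],[0,0,0]],[[0,0,-10],[0,0,0]],[[0,0,0],[0,0,0]]]}}

```text
time: 2.4
tcp_pos: [0.44, 0.1403, 0.1289]
ee_rot: [-2.362, 1.569, 0.793]
force: [0.5, -0.7, 0.5]
grip_width: 0.0853
```

```bash
python3 -c "from h import *;where()"
```

```text
t 2.40 tcp [440.  140.3 128.9] down [ 0.002  0.002 -1.   ] jaw deg -179.2 fix rotvec to jaw=180 [-0.09  0.09 -0.77] F [ 0.5 -0.7  0.5] w 0.0853 q [ 0.66  0.22 -0.53 -0.   -0.83 -0.65]
```

Request:
{"fn": "arm_command", "kwargs": {"increments": [[[2,-6,0],[0,0,-0.8]],[[0,0,0],[0,0,0]],[[0,0,-25],[0,0,0]],[[0,0,-30],[0,0,0]],[[0,0,-25],[0,0,0]],[[0,0,-15],[0,0,0]],[[0,0,-3],[0,0,0]],[[0,0,0],[0,0,0]]]}}

```text
time: 3.4
tcp_pos: [0.448, 0.1369, 0.0358]
ee_rot: [-2.555, 1.55, 0.585]
force: [-0.4, 0.0, 1.0]
grip_width: 0.0853
```

```bash
python3 -c "from h import *;where()"
```

```text
t 3.40 tcp [448.  136.9  35.8] down [ 0.017  0.011 -1.   ] jaw deg 179.9 fix rotvec to jaw=180 [-0.66  0.99  0.08] F [-0.4  0.   1. ] w 0.0853 q [ 0.65  0.37 -0.63  0.   -0.55 -0.65]
```

Request:
{"fn": "arm_command", "kwargs": {"increments": [[[-6,-2.5,-5],[-0.6,1,0]],[[0,0,-4],[0,0,0]],[[0,0,0],[0,0,0]]]}}

```text
time: 3.78
tcp_pos: [0.4426, 0.1349, 0.028]
ee_rot: [-2.195, 1.568, 0.945]
force: [1.0, -0.3, 0.7]
grip_width: 0.0855
```

```bash
python3 -c "from h import *;where()"
```

```text
t 3.77 tcp [442.6 134.9  28. ] down [ 0.002  0.003 -1.   ] jaw deg 179.9 fix rotvec to jaw=180 [-0.14  0.1   0.07] F [ 1.  -0.3  0.7] w 0.0855 q [ 0.65  0.38 -0.63 -0.   -0.55 -0.65]
```

Request:
{"fn": "arm_command", "kwargs": {"increments": [[[0,0,0],[0,0,0]],[[0,0,0],[0,0,0]],[[0,0,0],[0,0,0]],[[0,0,0],[0,0,0]],[[0,0,0],[0,0,0]],[[0,0,0],[0,0,0]],[[0,0,0],[0,0,0]],[[0,0,0],[0,0,0]]], "fingers": -1, "squeeze": 40}}

```text
time: 4.78
tcp_pos: [0.4427, 0.135, 0.0284]
ee_rot: [-2.254, 1.567, 0.887]
force: [0.6, -0.7, 0.3]
grip_width: 0.0348
```

Request:
{"fn": "arm_command", "kwargs": {"increments": [[[0,0,10],[0,0,0]],[[0,0,20],[0,0,0]],[[0,0,15],[0,0,0]],[[0,0,5],[0,0,0]],[[0,0,0],[0,0,0]]]}}

```text
time: 5.4
tcp_pos: [0.4423, 0.1348, 0.081]
ee_rot: [-2.182, 1.567, 0.958]
force: [-0.0, 0.5, -1.2]
grip_width: 0.0347
```

```bash
python3 -c "from h import *;where()"
```

```text
t 5.40 tcp [442.3 134.8  81. ] down [ 0.002  0.003 -1.   ] jaw deg 179.9 fix rotvec to jaw=180 [-0.16  0.11  0.08] F [-0.   0.5 -1.2] w 0.0347 q [ 0.65  0.29 -0.58 -0.   -0.7  -0.65]
```

Request:
{"fn": "arm_command", "kwargs": {"increments": [[[3,15,0],[0,0,0]],[[5,30,0],[0,0,0]],[[6,35,0],[0,0,0]],[[6,30,0],[0,0,0]],[[4,20,0],[0,0,0]],[[2,10,0],[0,0,0]],[[0,3,0],[0,0,0]],[[0,0,0],[0,0,0]]]}}

```text
time: 6.4
tcp_pos: [0.4673, 0.284, 0.0768]
ee_rot: [0.588, 1.566, -2.555]
force: [0.5, 0.3, -0.7]
grip_width: 0.0346
```

```bash
python3 -c "
from h import *;where();c=cap('wrist','w2')"
```

```text
t 6.40 tcp [467.3 284.   76.8] down [-0.004 -0.003 -1.   ] jaw deg 179.9 fix rotvec to jaw=180 [ 0.15 -0.22  0.13] F [ 0.5  0.3 -0.7] w 0.0346 q [ 0.84  0.42 -0.38 -0.   -0.78 -0.84]
```

View pics/w2.png

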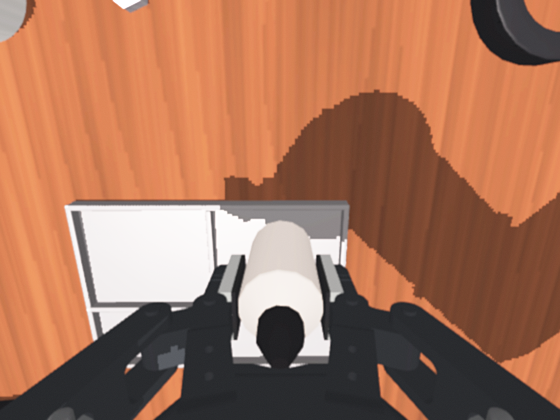

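The bottle is held upright over the near-right compartment. The tray's front rim corners are at (69,205) and (349,203) and the divider is at (213,208).

```bash
python3 -c "
from h import *
c=np.load('pics/w2.npz')
for p in((69,205),(349,203),(213,208)): print(ray(c,*p,.012)*1000)"
```

```text
[614.20661981 267.79263504  12.        ]
[420.34305697 266.97940098  12.        ]
[514.78580108 270.28990722  12.        ]
```

Request:
{"fn": "arm_command", "kwargs": {"increments": [[[5,23,0],[0,-0.2,0]],[[0,0,0],[0,0,0]],[[0,0,-15],[0,0,0]],[[0,0,-15],[0,0,0]],[[0,0,0],[0,0,0]],[[0,0,0],[0,0,0]]]}}

```text
time: 7.2
tcp_pos: [0.472, 0.3058, 0.0442]
ee_rot: [1.163, 1.566, -1.984]
force: [0.1, -0.7, -1.4]
grip_width: 0.0347
```

```bash
python3 -c "from h import *;where()"
```

```text
t 7.20 tcp [472.  305.8  44.2] down [-0.002 -0.004 -1.   ] jaw deg 179.7 fix rotvec to jaw=180 [ 0.24 -0.11  0.28] F [ 0.1 -0.7 -1.4] w 0.0347 q [ 0.86  0.49 -0.37  0.   -0.72 -0.87]
```

Request:
{"fn": "arm_command", "kwargs": {"increments": [[[0,0,-6],[0,0,0]],[[0,0,-3],[0,0,0]],[[0,0,0],[0,0,0]],[[0,0,-2],[0,0,0]],[[0,0,0],[0,0,0]]]}}

```text
time: 7.82
tcp_pos: [0.4724, 0.306, 0.0332]
ee_rot: [1.353, 1.568, -1.793]
force: [0.2, 0.1, -1.1]
grip_width: 0.0348
```

```bash
python3 -c "from h import *;where()"
```

```text
t 7.83 tcp [472.4 306.   33.2] down [-0.001 -0.003 -1.   ] jaw deg 179.7 fix rotvec to jaw=180 [ 0.17 -0.04  0.29] F [ 0.2  0.1 -1.1] w 0.0348 q [ 0.86  0.5  -0.38  0.   -0.69 -0.87]
```

Request:
{"fn": "arm_command", "kwargs": {"increments": [[[0,0,-1.5],[0,0,0]],[[0,0,0],[0,0,0]]]}}

```text
time: 8.07
tcp_pos: [0.4727, 0.3063, 0.0326]
ee_rot: [1.678, 1.568, -1.468]
force: [0.8, 0.0, -1.4]
grip_width: 0.0348
```

Request:
{"fn": "arm_command", "kwargs": {"increments": [[[0,0,0],[0,0,0]],[[0,0,0],[0,0,0]],[[0,0,0],[0,0,0]],[[0,0,0],[0,0,0]],[[0,0,20],[0,0,0]],[[0,0,40],[0,0,0]],[[0,0,40],[0,0,0]],[[0,0,40],[0,0,0]],[[0,0,20],[0,0,0]],[[0,0,0],[0,0,0]]], "fingers": 0.9}}

```text
time: 9.32
tcp_pos: [0.4718, 0.3053, 0.1967]
ee_rot: [1.362, 1.567, -1.784]
force: [0.2, -0.1, -0.6]
grip_width: 0.0812
```

```bash
python3 -c "
from h import *;where()
c=capture('wrist');P=pts(c)
m=(P[...,2]>.052)&(P[...,2]<.075)&(np.hypot(P[...,0]-.472,P[...,1]-.306)<.035)
print(cv2.minEnclosingCircle((P[m][:,:2]*1000).astype(np.float32)))
m=(P[...,2]>.075)&(P[...,2]<.11)&(np.hypot(P[...,0]-.472,P[...,1]-.306)<.035)
print(cv2.minEnclosingCircle((P[m][:,:2]*1000).astype(np.float32)),P[m].max(0))"
```

```text
t 9.32 tcp [471.8 305.3 196.7] down [-0.001 -0.004 -1.   ] jaw deg 179.7 fix rotvec to jaw=180 [ 0.21 -0.05  0.27] F [ 0.2 -0.1 -0.6] w 0.0812 q [ 0.86  0.31 -0.2   0.   -1.07 -0.87]
((472.9013366699219, 306.0980529785156), 17.995769500732422)
((472.8658752441406, 306.0631408691406), 8.952354431152344) [0.48157198 0.31495911 0.09592048]
```

Bottle B stands upright in tray_three. Next is bottle A.

Request:
{"fn": "arm_command", "kwargs": {"increments": [[[10,-25,0],[0,0,0]],[[20,-50,0],[0,0,0]],[[20,-50,0],[0,0,0]],[[20,-50,0],[0,0,0]],[[20,-50,0],[0,0,0]],[[20,-50,0],[0,0,0]],[[20,-50,0],[0,0,0]],[[20,-50,0],[0,0,0]],[[15,-30,0],[0,0,0]],[[5,-10,0],[0,0,0]],[[0,0,0],[0,0,0]]], "fingers": 1}}

```text
time: 10.75
tcp_pos: [0.6359, -0.1247, 0.1733]
ee_rot: [0.326, 1.533, -2.819]
force: [-0.1, 0.5, -0.0]
grip_width: 0.0855
```

```bash
cat >> h.py <<'E'
def cyl(c,x,y,lo,hi,r=.04):
    P=pts(c);m=(P[...,2]>lo)&(P[...,2]<hi)&(np.hypot(P[...,0]-x,P[...,1]-y)<r)
    if m.sum()<5: print('none');return
    print('cyl',m.sum(),cv2.minEnclosingCircle((P[m][:,:2]*1000).astype(np.float32)),'ztop %.3f'%P[m][:,2].max())
E
python3 -c "
from h import *;where()
c=cap('wrist','w3');cyl(c,.645,-.124,.052,.07);cyl(c,.645,-.124,.076,.11)"
```

```text
t 10.75 tcp [ 635.9 -124.7  173.3] down [-0.036 -0.012 -0.999] jaw deg 179.8 fix rotvec to jaw=180 [ 0.69 -2.07  0.2 ] F [-0.1  0.5 -0. ] w 0.0855 q [ 0.06  0.48  0.01  0.01 -1.14 -0.07]
cyl 922 ((644.3998413085938, -123.85030364990234), 17.903371810913086) ztop 0.070
cyl 375 ((644.510986328125, -123.65533447265625), 9.079508781433105) ztop 0.091
```

Request:
{"fn": "arm_command", "kwargs": {"increments": [[[8.5,1,0],[0.7,-2,0]],[[0,0,0],[0,0,0]],[[0,0,-25],[0,0,0]],[[0,0,-30],[0,0,0]],[[0,0,-25],[0,0,0]],[[0,0,-15],[0,0,0]],[[0,0,0],[0,0,0]]]}}

```text
time: 11.68
tcp_pos: [0.6451, -0.1168, 0.0794]
ee_rot: [-2.91, 1.563, 0.237]
force: [-1.2, 0.5, 0.5]
grip_width: 0.0854
```

```bash
python3 -c "from h import *;where()"
```

```text
t 11.68 tcp [ 645.1 -116.8   79.4] down [ 0.008  0.002 -1.   ] jaw deg -179.7 fix rotvec to jaw=180 [-0.1   0.44 -0.33] F [-1.2  0.5  0.5] w 0.0854 q [ 0.07  0.56 -0.1  -0.   -0.9  -0.06]
```

Request:
{"fn": "arm_command", "kwargs": {"increments": [[[-0.5,-7,0],[0,0.4,0]],[[0,0,-20],[0,0,0]],[[0,0,-20],[0,0,0]],[[0,0,-8],[0,0,0]],[[0,0,0],[0,0,0]]]}}

```text
time: 12.3
tcp_pos: [0.6492, -0.1255, 0.0371]
ee_rot: [-3.078, 1.559, 0.071]
force: [0.7, -0.9, -0.1]
grip_width: 0.0855
```

```bash
python3 -c "from h import *;where()"
```

```text
t 12.30 tcp [ 649.2 -125.5   37.1] down [ 0.012  0.001 -1.   ] jaw deg -179.6 fix rotvec to jaw=180 [-0.05  0.7  -0.38] F [ 0.7 -0.9 -0.1] w 0.0855 q [ 0.05  0.62 -0.13 -0.   -0.81 -0.05]
```

Request:
{"fn": "arm_command", "kwargs": {"increments": [[[-5,1.5,-6],[0,0.7,0]],[[0,0,-2],[0,0,0]],[[0,0,0],[0,0,0]]]}}

```text
time: 12.68
tcp_pos: [0.6451, -0.124, 0.0309]
ee_rot: [-2.901, 1.568, 0.247]
force: [0.3, -0.8, 0.4]
grip_width: 0.0853
```

Request:
{"fn": "arm_command", "kwargs": {"increments": [[[0,0,0],[0,0,0]],[[0,0,0],[0,0,0]],[[0,0,0],[0,0,0]],[[0,0,0],[0,0,0]],[[0,0,0],[0,0,0]],[[0,0,0],[0,0,0]],[[0,0,0],[0,0,0]],[[0,0,0],[0,0,0]]], "fingers": -1}}

```text
time: 13.68
tcp_pos: [0.6454, -0.124, 0.0315]
ee_rot: [-2.992, 1.567, 0.157]
force: [-0.4, 0.2, 0.0]
grip_width: 0.0344
```

Request:
{"fn": "arm_command", "kwargs": {"increments": [[[0,0,10],[0,0,0]],[[0,0,20],[0,0,0]],[[0,0,15],[0,0,0]],[[0,0,5],[0,0,0]],[[0,0,0],[0,0,0]]]}}

```text
time: 14.3
tcp_pos: [0.6449, -0.1239, 0.0839]
ee_rot: [-2.853, 1.568, 0.295]
force: [0.2, 0.3, -0.8]
grip_width: 0.0351
```

```bash
python3 -c "from h import *;where()"
```

```text
t 14.30 tcp [ 644.9 -123.9   83.9] down [ 0.003  0.001 -1.   ] jaw deg -179.6 fix rotvec to jaw=180 [-0.05  0.17 -0.4 ] F [ 0.2  0.3 -0.8] w 0.0351 q [ 0.06  0.56 -0.09 -0.   -0.91 -0.05]
```

Request:
{"fn": "arm_command", "kwargs": {"increments": [[[-5,-15,0],[0,0,0]],[[-10,-30,0],[0,0,0]],[[-12,-40,0],[0,0,0]],[[-12,-40,0],[0,0,0]],[[-12,-40,0],[0,0,0]],[[-8,-25,0],[0,0,0]],[[-4,-12,0],[0,0,0]],[[-2,-4,0],[0,0,0]],[[0,0,0],[0,0,0]]]}}

```text
time: 15.42
tcp_pos: [0.5708, -0.3395, 0.0776]
ee_rot: [-0.424, 1.561, 2.723]
force: [0.7, 0.5, -0.7]
grip_width: 0.0348
```

```bash
python3 -c "from h import *;where();c=cap('wrist','w4')"
```

```text
t 15.43 tcp [ 570.8 -339.5   77.6] down [-0.009  0.004 -1.   ] jaw deg -179.7 fix rotvec to jaw=180 [-0.22 -0.5  -0.29] F [ 0.7  0.5 -0.7] w 0.0348 q [-0.29  0.59 -0.07 -0.   -0.93  0.3 ]
```

View pics/w4.png

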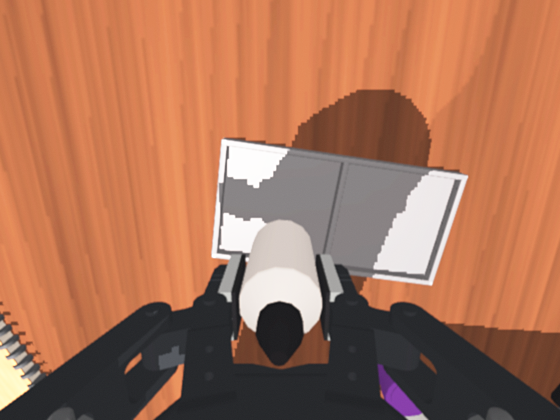

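Bottle A is held over tray_two's left compartment. The rim corners are at (222,139), (467,176), (433,284) and (213,258), with the divider from (344,160) to (328,270).

```bash
python3 -c "
from h import *
c=np.load('pics/w4.npz')
q=np.array([ray(c,*p,.012)[:2]*1000 for p in((222,139),(467,176),(433,284),(213,258))]);m=q.mean(0);print(q.round(),m)
a=(q[0]+q[3]-q[1]-q[2])/2;print(np.hypot(*a),np.degrees(np.arctan2(a[1],a[0])));u=a/np.hypot(*a);print(m+41*u,m-41*u)"
```

```text
[[ 610. -399.]
 [ 444. -375.]
 [ 455. -292.]
 [ 620. -314.]] [ 532.3634641 -345.2193744]
166.88008939003504 -7.843241024704923
[ 572.97991459 -350.81436762] [ 491.7470136  -339.62438117]
```

Request:
{"fn": "arm_command", "kwargs": {"increments": [[[3,-11.5,0],[0,-0.5,0]],[[0,0,0],[0,0,0]],[[0,0,-15],[0,0,0]],[[0,0,-12],[0,0,0]],[[0,0,0],[0,0,0]],[[0,0,0],[0,0,0]]]}}

```text
time: 16.23
tcp_pos: [0.575, -0.3489, 0.0478]
ee_rot: [-1.412, 1.566, 1.739]
force: [-0.3, -0.1, -0.7]
grip_width: 0.035
```

```bash
python3 -c "from h import *;where()"
```

```text
t 16.23 tcp [ 575.  -348.9   47.8] down [-0.001  0.005 -1.   ] jaw deg -179.5 fix rotvec to jaw=180 [-0.26 -0.04 -0.52] F [-0.3 -0.1 -0.7] w 0.0350 q [-0.31  0.63 -0.07 -0.01 -0.87  0.32]
```

Request:
{"fn": "arm_command", "kwargs": {"increments": [[[0,-1.5,-6],[0,0,0]],[[0,0,-4],[0,0,0]],[[0,0,0],[0,0,0]],[[0,0,-2],[0,0,0]],[[0,0,0],[0,0,0]]]}}

```text
time: 16.85
tcp_pos: [0.5755, -0.3508, 0.0359]
ee_rot: [-1.791, 1.567, 1.36]
force: [-0.9, -0.7, -0.4]
grip_width: 0.0342
```

```bash
python3 -c "from h import *;where()"
```

```text
t 16.85 tcp [ 575.5 -350.8   35.9] down [ 0.001  0.004 -1.   ] jaw deg -179.5 fix rotvec to jaw=180 [-0.22  0.05 -0.53] F [-0.9 -0.7 -0.4] w 0.0342 q [-0.31  0.64 -0.08 -0.01 -0.85  0.32]
```

Request:
{"fn": "arm_command", "kwargs": {"increments": [[[0,0,-1],[0,0,0]],[[0,0,0],[0,0,0]]]}}

```text
time: 17.1
tcp_pos: [0.5757, -0.351, 0.0357]
ee_rot: [-2.011, 1.567, 1.14]
force: [0.7, 0.3, -0.4]
grip_width: 0.0343
```

Request:
{"fn": "arm_command", "kwargs": {"increments": [[[0,0,0],[0,0,0]],[[0,0,0],[0,0,0]],[[0,0,0],[0,0,0]],[[0,0,0],[0,0,0]],[[0,0,20],[0,0,0]],[[0,0,40],[0,0,0]],[[0,0,40],[0,0,0]],[[0,0,30],[0,0,0]],[[0,0,10],[0,0,0]],[[0,0,0],[0,0,0]]], "fingers": 0.9}}

```text
time: 18.35
tcp_pos: [0.5742, -0.3503, 0.1777]
ee_rot: [-1.27, 1.566, 1.88]
force: [0.5, 0.2, -0.3]
grip_width: 0.0811
```

```bash
python3 -c "
from h import *;where()
c=capture('wrist');cyl(c,.575,-.351,.054,.072);cyl(c,.575,-.351,.078,.11)
c=cap('top','t1')
for p in((.473,.306),(.575,-.351)): cyl(c,*p,.054,.072);cyl(c,*p,.078,.11)
P=pts(c);m=(P[...,2]>.035)&(P[...,2]<.06)&(abs(P[...,0]-.547)<.1)&(abs(P[...,1]+.002)<.04);r=cv2.minAreaRect((P[m][:,:2]*1000).astype(np.float32));print('brush',r)"
```

```text
t 18.35 tcp [ 574.2 -350.3  177.7] down [-0.002  0.005 -1.   ] jaw deg -179.5 fix rotvec to jaw=180 [-0.29 -0.09 -0.51] F [ 0.5  0.2 -0.3] w 0.0811 q [-0.31  0.5   0.07 -0.   -1.14  0.32]
cyl 874 ((575.5962524414062, -350.7795104980469), 17.94461441040039) ztop 0.072
cyl 391 ((575.6532592773438, -350.7333068847656), 8.998088836669922) ztop 0.096
cyl 158 ((473.4365234375, 305.19647216796875), 17.922489166259766) ztop 0.072
cyl 62 ((473.5635681152344, 305.6289978027344), 8.926739692687988) ztop 0.096
none
none
brush ((547.0081787109375, -1.7260704040527344), (25.959077835083008, 139.70384216308594), 81.88154602050781)
```

Both bottles are placed and upright. The small tin is next.

Request:
{"fn": "arm_command", "kwargs": {"increments": [[[-10,15,0],[0,0,0]],[[-20,35,0],[0,0,0]],[[-25,45,0],[0,0,0]],[[-25,45,0],[0,0,0]],[[-22,40,0],[0,0,0]],[[-14,24,0],[0,0,0]],[[-6,8,0],[0,0,0]],[[-1,0,0],[0,0,0]],[[0,0,0],[0,0,0]]], "fingers": 1}}

```text
time: 19.58
tcp_pos: [0.4408, -0.1326, 0.1622]
ee_rot: [-0.353, 1.541, 2.795]
force: [1.3, -1.0, -0.9]
grip_width: 0.0856
```

```bash
python3 -c "
from h import *;where()
c=cap('wrist','w5');cyl(c,.4505,-.1355,.036,.06,.035)"
```

```text
t 19.57 tcp [ 440.8 -132.6  162.2] down [-0.028  0.01  -1.   ] jaw deg -179.6 fix rotvec to jaw=180 [-0.58 -1.58 -0.35] F [ 1.3 -1.  -0.9] w 0.0856 q [ 0.05  0.19 -0.46 -0.01 -0.95 -0.04]
cyl 1579 ((449.151611328125, -135.6699676513672), 19.94085121154785) ztop 0.045
```

View pics/w5.png

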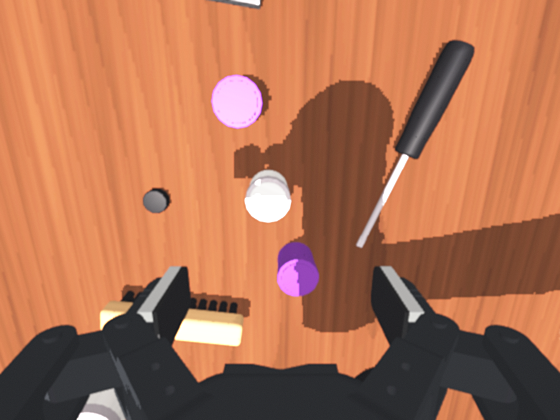

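The small tin is at (268,197), clear of the purple decoys at (237,100) and (297,270). The screwdriver tip is at (361,246), outside the fingers' path.

Request:
{"fn": "arm_command", "kwargs": {"increments": [[[8.5,-3,0],[-0.5,-1.6,0]],[[0,0,0],[0,0,0]],[[0,0,-20],[0,0,0]],[[0,0,-30],[0,0,0]],[[0,0,-25],[0,0,0]],[[0,0,-10],[0,0,0]],[[0,0,0],[0,0,0]],[[0,0,0],[0,0,0]]]}}

```text
time: 20.62
tcp_pos: [0.4533, -0.1383, 0.0764]
ee_rot: [3.09, 1.563, -0.049]
force: [0.5, -0.7, 0.5]
grip_width: 0.0853
```

```bash
python3 -c "from h import *;where()"
```

```text
t 20.62 tcp [ 453.3 -138.3   76.4] down [ 0.008 -0.    -1.   ] jaw deg -179.8 fix rotvec to jaw=180 [ 0.02  0.44 -0.15] F [ 0.5 -0.7  0.5] w 0.0853 q [ 0.05  0.31 -0.56  0.   -0.69 -0.05]
```

Request:
{"fn": "arm_command", "kwargs": {"increments": [[[-5,3,0],[0,0.5,0]],[[0,0,-15],[0,0,0]],[[0,0,-20],[0,0,0]],[[0,0,-12],[0,0,0]],[[0,0,-3],[0,0,0]],[[0,0,0],[0,0,0]]]}}

```text
time: 21.38
tcp_pos: [0.4508, -0.1346, 0.0294]
ee_rot: [3.094, 1.563, -0.044]
force: [-0.2, -0.3, -0.5]
grip_width: 0.0854
```

```bash
python3 -c "from h import *;where()"
```

```text
t 21.38 tcp [ 450.8 -134.6   29.4] down [ 0.008 -0.    -1.   ] jaw deg -179.8 fix rotvec to jaw=180 [ 0.02  0.45 -0.22] F [-0.2 -0.3 -0.5] w 0.0854 q [ 0.06  0.39 -0.62  0.   -0.56 -0.05]
```

Request:
{"fn": "arm_command", "kwargs": {"increments": [[[-1.5,-1,-8],[0,0.5,0]],[[0,0,-4],[0,0,0]],[[0,0,-2],[0,0,0]],[[0,0,0],[0,0,0]]]}}

```text
time: 21.88
tcp_pos: [0.45, -0.1357, 0.0154]
ee_rot: [2.519, 1.57, -0.619]
force: [-0.8, -0.3, 0.3]
grip_width: 0.0851
```

Request:
{"fn": "arm_command", "kwargs": {"increments": [[[0,0,0],[0,0,0]],[[0,0,0],[0,0,0]],[[0,0,0],[0,0,0]],[[0,0,0],[0,0,0]],[[0,0,0],[0,0,0]],[[0,0,0],[0,0,0]],[[0,0,0],[0,0,0]],[[0,0,0],[0,0,0]]], "fingers": -1}}

```text
time: 22.88
tcp_pos: [0.45, -0.1357, 0.0159]
ee_rot: [2.682, 1.57, -0.456]
force: [0.6, -0.2, -0.1]
grip_width: 0.0386
```

```bash
python3 -c "from h import *;where()"
```

```text
t 22.88 tcp [ 450.  -135.7   15.9] down [ 0.001 -0.    -1.   ] jaw deg -179.8 fix rotvec to jaw=180 [ 0.02  0.05 -0.23] F [ 0.6 -0.2 -0.1] w 0.0386 q [ 0.05  0.42 -0.62  0.   -0.53 -0.05]
```

Request:
{"fn": "arm_command", "kwargs": {"increments": [[[0,0,10],[0,0,0]],[[0,0,25],[0,0,0]],[[0,0,30],[0,0,0]],[[0,0,15],[0,0,0]],[[0,0,5],[0,0,0]],[[0,0,0],[0,0,0]]]}}

```text
time: 23.62
tcp_pos: [0.4491, -0.1356, 0.1051]
ee_rot: [3.005, 1.57, -0.133]
force: [0.1, -1.2, -0.4]
grip_width: 0.0389
```

Request:
{"fn": "arm_command", "kwargs": {"increments": [[[3,-15,0],[0,0,0]],[[6,-30,0],[0,0,0]],[[8,-38,0],[0,0,0]],[[8,-38,0],[0,0,0]],[[7,-35,0],[0,0,0]],[[5,-25,0],[0,0,0]],[[3,-12,0],[0,0,0]],[[0,-3,0],[0,0,0]],[[0,0,0],[0,0,0]]]}}

```text
time: 24.75
tcp_pos: [0.4858, -0.3416, 0.0968]
ee_rot: [-0.289, 1.557, 2.855]
force: [0.5, 0.6, -0.9]
grip_width: 0.039
```

```bash
python3 -c "from h import *;where()"
```

```text
t 24.75 tcp [ 485.8 -341.6   96.8] down [-0.013  0.004 -1.   ] jaw deg -179.8 fix rotvec to jaw=180 [-0.23 -0.77 -0.17] F [ 0.5  0.6 -0.9] w 0.0390 q [-0.34  0.46 -0.23  0.   -0.89  0.34]
```

Request:
{"fn": "arm_command", "kwargs": {"increments": [[[6,2,0],[-0.2,-0.8,0]],[[0,0,0],[0,0,0]],[[0,0,-15],[0,0,0]],[[0,0,-20],[0,0,0]],[[0,0,-12],[0,0,0]],[[0,0,0],[0,0,0]],[[0,0,0],[0,0,0]]]}}

```text
time: 25.62
tcp_pos: [0.4921, -0.3365, 0.0473]
ee_rot: [-2.542, 1.569, 0.607]
force: [0.1, 0.2, -0.2]
grip_width: 0.0385
```

```bash
python3 -c "from h import *;where()"
```

```text
t 25.62 tcp [ 492.1 -336.5   47.3] down [ 0.001  0.001 -1.   ] jaw deg -179.6 fix rotvec to jaw=180 [-0.05  0.07 -0.4 ] F [ 0.1  0.2 -0.2] w 0.0385 q [-0.33  0.52 -0.28 -0.   -0.76  0.34]
```

Request:
{"fn": "arm_command", "kwargs": {"increments": [[[0,-3,0],[0,0,0]],[[0,0,-10],[0,0,0]],[[0,0,-8],[0,0,0]],[[0,0,0],[0,0,0]],[[0,0,-5],[0,0,0]],[[0,0,-2],[0,0,0]],[[0,0,0],[0,0,0]]]}}

```text
time: 26.5
tcp_pos: [0.4928, -0.3402, 0.0217]
ee_rot: [3.088, 1.567, -0.046]
force: [0.6, 0.1, -0.1]
grip_width: 0.039
```

```bash
python3 -c "from h import *;where()"
```

```text
t 26.50 tcp [ 492.8 -340.2   21.7] down [ 0.003 -0.    -1.   ] jaw deg -179.6 fix rotvec to jaw=180 [ 0.01  0.19 -0.39] F [ 0.6  0.1 -0.1] w 0.0390 q [-0.33  0.56 -0.3  -0.   -0.71  0.34]
```

Request:
{"fn": "arm_command", "kwargs": {"increments": [[[0,0,-1.5],[0,0,0]],[[0,0,0],[0,0,0]]]}}

```text
time: 26.75
tcp_pos: [0.493, -0.3402, 0.0203]
ee_rot: [3.038, 1.567, -0.097]
force: [-0.2, 0.7, -1.3]
grip_width: 0.0386
```

Request:
{"fn": "arm_command", "kwargs": {"increments": [[[0,0,0],[0,0,0]],[[0,0,0],[0,0,0]],[[0,0,0],[0,0,0]],[[0,0,0],[0,0,0]],[[0,0,20],[0,0,0]],[[0,0,40],[0,0,0]],[[0,0,40],[0,0,0]],[[0,0,30],[0,0,0]],[[0,0,10],[0,0,0]],[[0,0,0],[0,0,0]]], "fingers": 0.4}}

```text
time: 28.0
tcp_pos: [0.492, -0.3398, 0.1638]
ee_rot: [-3.04, 1.568, 0.108]
force: [-0.1, 1.0, 0.1]
grip_width: 0.0593
```

```bash
python3 -c "
from h import *;where()
c=cap('wrist','w6');cyl(c,.4925,-.34,.038,.06,.035);cyl(c,.575,-.351,.054,.072)"
```

```text
t 28.00 tcp [ 492.  -339.8  163.8] down [ 0.003  0.    -1.   ] jaw deg -179.6 fix rotvec to jaw=180 [-0.02  0.14 -0.4 ] F [-0.1  1.   0.1] w 0.0593 q [-0.33  0.39 -0.16 -0.   -1.02  0.34]
cyl 1604 ((493.885498046875, -340.17401123046875), 20.026330947875977) ztop 0.049
cyl 1029 ((575.3856811523438, -350.5075378417969), 18.201387405395508) ztop 0.072
```

View pics/w6.png

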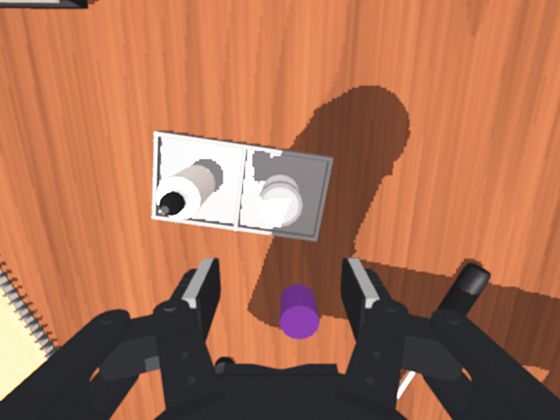

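Tray_two is done: the bottle is at (185,190) and the tin at (280,205), each in its own compartment. The brush is next.

Request:
{"fn": "arm_command", "kwargs": {"increments": [[[3,18,0],[0,0,8.2]],[[6,36,0],[0,0,8.2]],[[7,45,0],[0,0,8.2]],[[7,45,0],[0,0,8.2]],[[7,45,0],[0,0,8.2]],[[7,45,0],[0,0,8.2]],[[7,45,0],[0,0,8.2]],[[7,36,0],[0,0,8.2]],[[4,15,0],[0,0,8.2]],[[0,3,0],[0,0,8.2]],[[0,0,0],[0,0,0]]], "fingers": 1}}

```text
time: 29.42
tcp_pos: [0.5372, 0.0045, 0.142]
ee_rot: [-0.937, 1.534, -2.598]
force: [-0.2, 0.1, 0.0]
grip_width: 0.0853
```

```bash
cat >> h.py <<'E'
def brush(c,x,y):
    P=pts(c);m=(P[...,2]>.036)&(P[...,2]<.06)&(abs(P[...,0]-x)<.1)&(abs(P[...,1]-y)<.03)
    r=cv2.minAreaRect((P[m][:,:2]*1000).astype(np.float32));print('brush',np.round(r[0],1),np.round(r[1]),round(r[2],1),'z',np.percentile(P[m][:,2],[5,50,95]).round(4))
E
python3 -c "
from h import *;where()
c=cap('wrist','w7');brush(c,.547,-.002)"
```

```text
t 29.43 tcp [537.2   4.5 142. ] down [-0.031 -0.019 -0.999] jaw deg -95.1 fix rotvec to jaw=180 [ -0.45  -2.26 -84.85] F [-0.2  0.1  0. ] w 0.0853 q [ 0.32  0.34 -0.32  0.01 -0.96  1.16]
brush [547.9  -1.3] [ 26. 138.] 81.9 z [0.0398 0.0421 0.0433]
```

View pics/w7.png

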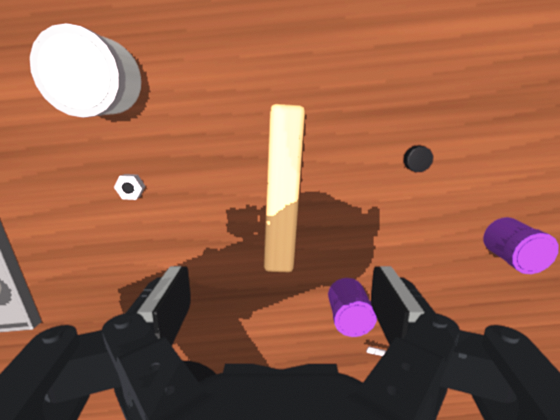

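The brush runs from (287,105) to (279,270), upright and clear. The large tin is at (78,70) and the decoys are away from the fingers.

Request:
{"fn": "arm_command", "kwargs": {"increments": [[[10.5,-6,0],[1.1,-1.8,-2.9]],[[0,0,0],[0,0,0]],[[0,0,-20],[0,0,0]],[[0,0,-30],[0,0,0]],[[0,0,-20],[0,0,0]],[[0,0,0],[0,0,0]],[[0,0,0],[0,0,0]]]}}

```text
time: 30.35
tcp_pos: [0.5494, -0.0056, 0.0711]
ee_rot: [2.331, 1.565, 0.603]
force: [-0.2, 0.3, 0.1]
grip_width: 0.0855
```

```bash
python3 -c "from h import *;where()"
```

```text
t 30.35 tcp [549.4  -5.6  71.1] down [ 0.005  0.003 -1.   ] jaw deg -99.0 fix rotvec to jaw=180 [ 4.000e-02  3.500e-01 -8.099e+01] F [-0.2  0.3  0.1] w 0.0855 q [ 0.28  0.43 -0.38 -0.   -0.75  1.13]
```

Request:
{"fn": "arm_command", "kwargs": {"increments": [[[-2,4,0],[-0.2,0.3,1]],[[0,0,-15],[0,0,0]],[[0,0,-20],[0,0,0]],[[0,0,-12],[0,0,0]],[[0,0,0],[0,0,0]],[[0,0,-2],[0,0,0]],[[0,0,0],[0,0,0]]]}}

```text
time: 31.22
tcp_pos: [0.549, -0.0006, 0.0223]
ee_rot: [1.917, 1.566, 0.208]
force: [0.9, 1.0, -0.6]
grip_width: 0.0852
```

```bash
python3 -c "from h import *;where()"
```

```text
t 31.23 tcp [549.   -0.6  22.3] down [ 0.005  0.001 -1.   ] jaw deg -97.9 fix rotvec to jaw=180 [  0.15   0.27 -82.07] F [ 0.9  1.  -0.6] w 0.0852 q [ 0.29  0.5  -0.43  0.   -0.64  1.14]
```

Request:
{"fn": "arm_command", "kwargs": {"increments": [[[-1,-1,-5],[0,0.3,0]],[[0,0,-2],[0,0,0]],[[0,0,0],[0,0,0]]]}}

```text
time: 31.6
tcp_pos: [0.5485, -0.0016, 0.0156]
ee_rot: [2.68, 1.569, 0.971]
force: [-0.5, -0.7, 0.5]
grip_width: 0.0854
```

Request:
{"fn": "arm_command", "kwargs": {"increments": [[[0,0,0],[0,0,0]],[[0,0,0],[0,0,0]],[[0,0,0],[0,0,0]],[[0,0,0],[0,0,0]],[[0,0,0],[0,0,0]],[[0,0,0],[0,0,0]],[[0,0,0],[0,0,0]],[[0,0,0],[0,0,0]],[[0,0,0],[0,0,0]]], "fingers": -1, "squeeze": 50}}

```text
time: 32.72
tcp_pos: [0.5488, -0.0015, 0.0159]
ee_rot: [2.42, 1.568, 0.711]
force: [-0.1, 0.2, 0.5]
grip_width: 0.0254
```

Request:
{"fn": "arm_command", "kwargs": {"increments": [[[0,0,10],[0,0,0]],[[0,0,25],[0,0,0]],[[0,0,30],[0,0,0]],[[0,0,20],[0,0,0]],[[0,0,15],[0,0,0]],[[0,0,5],[0,0,0]],[[0,0,0],[0,0,0]]]}}

```text
time: 33.6
tcp_pos: [0.5474, -0.0019, 0.1263]
ee_rot: [2.659, 1.568, 0.949]
force: [-0.1, 0.6, 0.0]
grip_width: 0.0251
```

```bash
python3 -c "from h import *;where()"
```

```text
t 33.60 tcp [547.4  -1.9 126.3] down [ 0.001  0.002 -1.   ] jaw deg -97.9 fix rotvec to jaw=180 [-3.000e-02  1.400e-01 -8.205e+01] F [-0.1  0.6  0. ] w 0.0251 q [ 0.29  0.35 -0.33 -0.   -0.89  1.14]
```

Request:
{"fn": "arm_command", "kwargs": {"increments": [[[0,15,12],[0,0,0]],[[-2,35,12],[0,0,0]],[[-3,45,3],[0,0,1]],[[-3,50,2],[0,0,1]],[[-3,50,2],[0,0,1]],[[-3,50,2],[0,0,1]],[[-3,45,2],[0,0,1]],[[-3,40,2],[0,0,1]],[[-3,25,2],[0,0,1]],[[-2,10,0],[0,0,1]],[[0,0,0],[0,0,0]]]}}

```text
time: 34.98
tcp_pos: [0.5164, 0.3806, 0.1662]
ee_rot: [-1.078, 1.567, -2.641]
force: [0.8, -0.9, -0.9]
grip_width: 0.0256
```

```bash
python3 -c "
from h import *;where()
c=cap('wrist','w8')"
```

```text
t 34.98 tcp [516.4 380.6 166.2] down [-0.004 -0.002 -1.   ] jaw deg -89.5 fix rotvec to jaw=180 [-8.000e-02 -2.600e-01 -9.046e+01] F [ 0.8 -0.9 -0.9] w 0.0256 q [ 0.89  0.46 -0.04 -0.   -1.08  0.69]
```

View pics/w8.png

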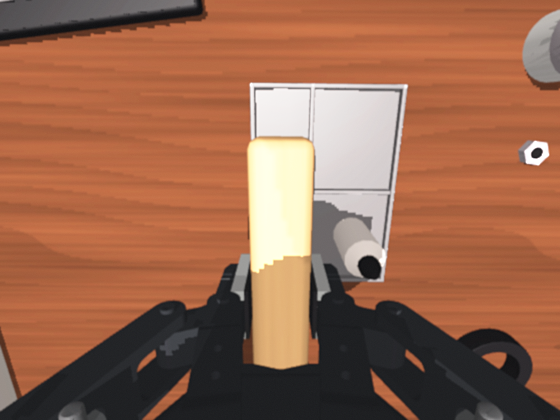

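The brush is aligned over the long compartment. The tray's far edge runs from (252,85) through the divider at (313,87) to (406,87), and the bottle is standing at (365,250).

```bash
python3 -c "
from h import *
c=np.load('pics/w8.npz')
for p in((252,85),(313,87),(406,87),(383,281)): print(ray(c,*p,.012)*1000)"
```

```text
[615.96155669 405.40108212  12.        ]
[614.76832247 351.3553039   12.        ]
[615.46631013 268.81554068  12.        ]
[420.79918479 268.22818483  12.        ]
```

Request:
{"fn": "arm_command", "kwargs": {"increments": [[[4,-5,0],[0,0,0]],[[0,0,-20],[0,0,0]],[[0,0,-35],[0,0,0]],[[0,0,-30],[0,0,0]],[[0,0,-15],[0,0,0]],[[0,0,0],[0,0,0]],[[0,0,0],[0,0,0]]]}}

```text
time: 35.9
tcp_pos: [0.5251, 0.3671, 0.0675]
ee_rot: [2.845, 1.57, 1.272]
force: [0.2, 0.1, -1.0]
grip_width: 0.0251
```

```bash
python3 -c "from h import *;where()"
```

```text
t 35.90 tcp [525.1 367.1  67.5] down [ 0.  0. -1.] jaw deg -90.1 fix rotvec to jaw=180 [-1.000e-02  2.000e-02 -8.986e+01] F [ 0.2  0.1 -1. ] w 0.0251 q [ 0.86  0.56 -0.15 -0.   -0.86  0.71]
```

Request:
{"fn": "arm_command", "kwargs": {"increments": [[[-5,9,0],[0,0,0]],[[0,0,0],[0,0,0]],[[0,0,-12],[0,0,0]],[[0,0,-12],[0,0,0]],[[0,0,0],[0,0,0]],[[0,0,0],[0,0,0]]]}}

```text
time: 36.65
tcp_pos: [0.5203, 0.378, 0.044]
ee_rot: [2.414, 1.567, 0.842]
force: [0.5, 0.1, -0.6]
grip_width: 0.0253
```

```bash
python3 -c "from h import *;where()"
```

```text
t 36.65 tcp [520.3 378.   44. ] down [ 0.003  0.003 -1.   ] jaw deg -90.1 fix rotvec to jaw=180 [-2.000e-02  2.700e-01 -8.991e+01] F [ 0.5  0.1 -0.6] w 0.0253 q [ 0.88  0.59 -0.16  0.   -0.81  0.69]
```

Request:
{"fn": "arm_command", "kwargs": {"increments": [[[0,-1.5,-10],[0,0.2,0]],[[0,0,-6],[0,0,0]],[[0,0,0],[0,0,0]],[[0,0,-4],[0,0,0]],[[0,0,-2],[0,0,0]],[[0,0,0],[0,0,0]]]}}

```text
time: 37.4
tcp_pos: [0.5206, 0.3764, 0.0207]
ee_rot: [-2.994, 1.567, 1.716]
force: [0.1, 0.2, -0.6]
grip_width: 0.0251
```

```bash
python3 -c "from h import *;where()"
```

```text
t 37.40 tcp [520.6 376.4  20.7] down [-0.001  0.004 -1.   ] jaw deg -90.1 fix rotvec to jaw=180 [ -0.18   0.14 -89.89] F [ 0.1  0.2 -0.6] w 0.0251 q [ 0.88  0.62 -0.18 -0.   -0.77  0.7 ]
```

Request:
{"fn": "arm_command", "kwargs": {"increments": [[[0,0,-1],[0,0,0]],[[0,0,0],[0,0,0]]]}}

```text
time: 37.65
tcp_pos: [0.5208, 0.3766, 0.0201]
ee_rot: [3.131, 1.567, 1.558]
force: [-0.7, -0.2, -0.6]
grip_width: 0.0252
```

Request:
{"fn": "arm_command", "kwargs": {"increments": [[[0,0,0],[0,0,0]],[[0,0,0],[0,0,0]],[[0,0,0],[0,0,0]],[[0,0,0],[0,0,0]],[[0,0,20],[0,0,0]],[[0,0,40],[0,0,0]],[[0,0,40],[0,0,0]],[[0,0,40],[0,0,0]],[[0,0,20],[0,0,0]],[[0,0,0],[0,0,0]]], "fingers": 0.2}}

```text
time: 38.9
tcp_pos: [0.5201, 0.3756, 0.1846]
ee_rot: [-2.983, 1.568, 1.728]
force: [-0.3, -0.1, -0.8]
grip_width: 0.0513
```

```bash
python3 -c "
from h import *;where()
c=capture('wrist');brush(c,.52,.376);cyl(c,.473,.306,.054,.072)"
```

```text
t 38.90 tcp [520.1 375.6 184.6] down [-0.001  0.003 -1.   ] jaw deg -90.1 fix rotvec to jaw=180 [ -0.17   0.12 -89.9 ] F [-0.3 -0.1 -0.8] w 0.0513 q [ 0.88  0.45 -0.02 -0.   -1.11  0.69]
brush [519.9 376. ] [ 26. 139.] 89.8 z [0.0437 0.0461 0.0473]
cyl 665 ((474.20831298828125, 306.4349060058594), 17.921485900878906) ztop 0.072
```

Brush placed flat with its top at 46 mm. The large tin is next.

Request:
{"fn": "arm_command", "kwargs": {"increments": [[[6,-10,0],[0,0,-9]],[[12,-22,0],[0,0,-9]],[[15,-28,0],[0,0,-9]],[[16,-30,0],[0,0,-9]],[[16,-30,0],[0,0,-9]],[[16,-30,0],[0,0,-9]],[[16,-30,0],[0,0,-9]],[[16,-30,0],[0,0,-9]],[[12,-22,0],[0,0,-9]],[[6,-8,0],[0,0,-9]],[[0,0,0],[0,0,0]]], "fingers": 1}}

```text
time: 40.33
tcp_pos: [0.6446, 0.1232, 0.1594]
ee_rot: [-0.168, 1.536, 2.92]
force: [-0.4, -0.3, -0.3]
grip_width: 0.0852
```

```bash
python3 -c "
from h import *;where()
c=cap('wrist','w9');cyl(c,.651,.135,.036,.06,.045)"
```

```text
t 40.33 tcp [644.6 123.2 159.4] down [-0.034  0.008 -0.999] jaw deg 176.9 fix rotvec to jaw=180 [-0.38 -1.94  3.1 ] F [-0.4 -0.3 -0.3] w 0.0852 q [ 0.43  0.51  0.03 -0.02 -1.12 -0.47]
cyl 3445 ((650.3427734375, 135.2462158203125), 29.966026306152344) ztop 0.045
```

Request:
{"fn": "arm_command", "kwargs": {"increments": [[[6,12,0],[-0.4,-1.9,3.1]],[[0,0,0],[0,0,0]],[[0,0,-20],[0,0,0]],[[0,0,-30],[0,0,0]],[[0,0,-20],[0,0,0]],[[0,0,0],[0,0,0]],[[0,0,0],[0,0,0]]]}}

```text
time: 41.25
tcp_pos: [0.6495, 0.1421, 0.0889]
ee_rot: [3.008, 1.567, -0.113]
force: [-0.2, 0.2, 0.4]
grip_width: 0.0854
```

```bash
python3 -c "from h import *;where()"
```

```text
t 41.25 tcp [649.5 142.1  88.9] down [ 0.004 -0.    -1.   ] jaw deg -178.8 fix rotvec to jaw=180 [ 0.03  0.22 -1.18] F [-0.2  0.2  0.4] w 0.0854 q [ 0.46  0.57 -0.07  0.   -0.93 -0.44]
```

Request:
{"fn": "arm_command", "kwargs": {"increments": [[[0,-7,0],[0,0.2,-1.2]],[[0,0,0],[0,0,0]],[[0,0,-15],[0,0,0]],[[0,0,-15],[0,0,0]],[[0,0,0],[0,0,0]],[[0,0,0],[0,0,0]]]}}

```text
time: 42.0
tcp_pos: [0.6502, 0.1348, 0.0587]
ee_rot: [-2.905, 1.568, 0.235]
force: [-0.1, 0.5, 0.0]
grip_width: 0.0852
```

```bash
python3 -c "from h import *;where();c=capture('wrist');cyl(c,.651,.135,.036,.06,.045)"
```

```text
t 42.00 tcp [650.2 134.8  58.7] down [ 0.003  0.001 -1.   ] jaw deg 179.9 fix rotvec to jaw=180 [-0.04  0.17  0.08] F [-0.1  0.5  0. ] w 0.0852 q [ 0.45  0.6  -0.09  0.   -0.87 -0.45]
cyl 8208 ((651.0301513671875, 135.53883361816406), 30.324644088745117) ztop 0.045
```

Aligned. I'll descend gently, since x drifts about +2 mm on the way down.

Request:
{"fn": "arm_command", "kwargs": {"increments": [[[0,0.5,-10],[0,0.2,0]],[[0,0,-12],[0,0,0]],[[0,0,-8],[0,0,0]],[[0,0,0],[0,0,0]],[[0,0,-6],[0,0,0]],[[0,0,-3],[0,0,0]],[[0,0,0],[0,0,0]]]}}

```text
time: 42.92
tcp_pos: [0.6502, 0.1355, 0.0171]
ee_rot: [-1.062, 1.57, 2.078]
force: [0.5, -0.7, -0.4]
grip_width: 0.0852
```

```bash
python3 -c "from h import *;where()"
```

```text
t 42.92 tcp [650.2 135.5  17.1] down [-0.001  0.001 -1.   ] jaw deg 179.9 fix rotvec to jaw=180 [-0.05 -0.03  0.08] F [ 0.5 -0.7 -0.4] w 0.0852 q [ 0.45  0.65 -0.12 -0.   -0.8  -0.45]
```

Request:
{"fn": "arm_command", "kwargs": {"increments": [[[0.5,0,-2],[0,0,0]],[[0,0,0],[0,0,0]]]}}

```text
time: 43.18
tcp_pos: [0.651, 0.1356, 0.0153]
ee_rot: [-1.675, 1.57, 1.465]
force: [0.0, 0.4, -0.2]
grip_width: 0.0855
```

Request:
{"fn": "arm_command", "kwargs": {"increments": [[[0,0,0],[0,0,0]],[[0,0,0],[0,0,0]],[[0,0,0],[0,0,0]],[[0,0,0],[0,0,0]],[[0,0,0],[0,0,0]],[[0,0,0],[0,0,0]]], "fingers": -1}}

```text
time: 43.92
tcp_pos: [0.6512, 0.1358, 0.016]
ee_rot: [-2.061, 1.569, 1.08]
force: [-0.3, -0.6, 0.2]
grip_width: 0.0587
```

Request:
{"fn": "arm_command", "kwargs": {"increments": [[[0,0,10],[0,0,0]],[[0,0,25],[0,0,0]],[[0,0,30],[0,0,0]],[[0,0,15],[0,0,0]],[[0,0,5],[0,0,0]],[[0,0,0],[0,0,0]]]}}

```text
time: 44.68
tcp_pos: [0.649, 0.135, 0.1023]
ee_rot: [-0.104, 1.567, 3.035]
force: [0.6, 0.2, -2.7]
grip_width: 0.0587
```

Request:
{"fn": "arm_command", "kwargs": {"increments": [[[-8,15,0],[0,0,0]],[[-12,25,0],[0,0,0]],[[-16,33,0],[0,0,0]],[[-16,33,0],[0,0,0]],[[-13,30,0],[0,0,0]],[[-8,17,0],[0,0,0]],[[-4,8,0],[0,0,0]],[[0,0,0],[0,0,0]],[[0,0,0],[0,0,0]]]}}

```text
time: 45.8
tcp_pos: [0.5631, 0.3014, 0.0941]
ee_rot: [0.381, 1.553, -2.764]
force: [0.9, -0.0, -1.3]
grip_width: 0.0584
```

```bash
python3 -c "from h import *;where();cap('wrist','w10')"
```

```text
t 45.80 tcp [563.1 301.4  94.1] down [-0.017 -0.007 -1.   ] jaw deg 179.8 fix rotvec to jaw=180 [ 0.39 -0.97  0.19] F [ 0.9 -0.  -1.3] w 0.0584 q [ 0.74  0.53 -0.11 -0.01 -0.94 -0.74]
```

View pics/w10.png

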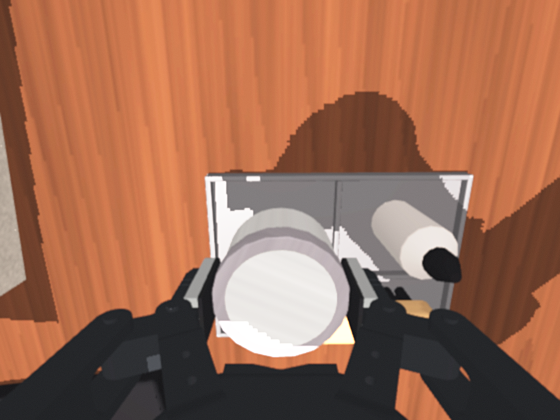

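The large tin is level and over the left compartment, with tray corners at (209,176) and (471,175). The bottle at (415,240) and the brush beyond are undisturbed.

Request:
{"fn": "arm_command", "kwargs": {"increments": [[[5.5,6.5,0],[0.4,-1,0]],[[0,0,0],[0,0,0]],[[0,0,-15],[0,0,0]],[[0,0,-20],[0,0,0]],[[0,0,-10],[0,0,0]],[[0,0,0],[0,0,0]],[[0,0,0],[0,0,0]]]}}

```text
time: 46.72
tcp_pos: [0.5697, 0.3059, 0.0458]
ee_rot: [-3.11, 1.57, 0.025]
force: [0.1, 0.2, -1.9]
grip_width: 0.0583
```

```bash
python3 -c "
from h import *;where()
c=np.load('pics/w10.npz')
for p in((209,176),(471,175)): print(ray(c,*p,.012)*1000)"
```

```text
t 46.73 tcp [569.7 305.9  45.8] down [ 0.001  0.    -1.   ] jaw deg 179.6 fix rotvec to jaw=180 [-0.    0.05  0.39] F [ 0.1  0.2 -1.9] w 0.0583 q [ 0.74  0.59 -0.15  0.   -0.83 -0.75]
[614.50809926 267.99050717  12.        ]
[421.78943196 268.48468797  12.        ]
```

Request:
{"fn": "arm_command", "kwargs": {"increments": [[[-1.5,2,-8],[0,0,0]],[[0,0,-8],[0,0,0]],[[0,0,0],[0,0,0]],[[0,0,-5],[0,0,0]],[[0,0,-2],[0,0,0]],[[0,0,0],[0,0,0]]]}}

```text
time: 47.48
tcp_pos: [0.5687, 0.3087, 0.0226]
ee_rot: [-2.62, 1.567, 0.515]
force: [-0.4, 0.1, -2.0]
grip_width: 0.0585
```

```bash
python3 -c "from h import *;where()"
```

```text
t 47.48 tcp [568.7 308.7  22.6] down [ 0.003  0.002 -1.   ] jaw deg 179.6 fix rotvec to jaw=180 [-0.1   0.17  0.37] F [-0.4  0.1 -2. ] w 0.0585 q [ 0.75  0.62 -0.17  0.   -0.78 -0.75]
```

Request:
{"fn": "arm_command", "kwargs": {"increments": [[[0,0,-2],[0,0,0]],[[0,0,0],[0,0,0]],[[0,0,-1],[0,0,0]],[[0,0,0],[0,0,0]]]}}

```text
time: 47.98
tcp_pos: [0.5691, 0.309, 0.0202]
ee_rot: [-2.587, 1.566, 0.548]
force: [0.0, 0.2, -2.3]
grip_width: 0.0584
```

Request:
{"fn": "arm_command", "kwargs": {"increments": [[[0,0,0],[0,0,0]],[[0,0,0],[0,0,0]],[[0,0,0],[0,0,0]],[[0,0,0],[0,0,0]],[[0,0,20],[0,0,0]],[[0,0,40],[0,0,0]],[[0,0,40],[0,0,0]],[[0,0,40],[0,0,0]],[[0,0,20],[0,0,0]],[[0,0,0],[0,0,0]]], "fingers": 0.8}}

```text
time: 49.22
tcp_pos: [0.5688, 0.3085, 0.1854]
ee_rot: [-2.665, 1.565, 0.471]
force: [0.0, -0.8, -0.7]
grip_width: 0.0768
```

```bash
python3 -c "
from h import *;where()
c=cap('wrist','w11');cyl(c,.5685,.308,.038,.06,.04);cyl(c,.473,.306,.054,.072);brush(c,.52,.376)
for n in('top','scene'):
    c=cap(n,n+'9');print(n);cyl(c,.5685,.308,.038,.06,.04);cyl(c,.473,.306,.054,.075);brush(c,.52,.376);cyl(c,.575,-.351,.054,.075);cyl(c,.493,-.34,.038,.06)"
```

```text
t 49.23 tcp [568.8 308.5 185.4] down [ 0.005  0.002 -1.   ] jaw deg 179.6 fix rotvec to jaw=180 [-0.14  0.28  0.35] F [ 0.  -0.8 -0.7] w 0.0768 q [ 0.75  0.45 -0.    0.   -1.11 -0.75]
cyl 3094 ((569.7906494140625, 308.6782531738281), 29.876846313476562) ztop 0.049
cyl 872 ((473.13916015625, 305.8501892089844), 18.01913070678711) ztop 0.072
brush [519.  374.6] [ 25. 139.] 89.7 z [0.039  0.0459 0.0471]
top
cyl 579 ((570.2042236328125, 308.5927734375), 30.75385284423828) ztop 0.052
cyl 171 ((473.2579040527344, 305.1564636230469), 18.04013442993164) ztop 0.075
brush [519.5 374. ] [ 26. 139.] 89.6 z [0.039  0.0452 0.0479]
cyl 163 ((575.9814453125, -350.4232177734375), 18.074913024902344) ztop 0.074
cyl 256 ((494.2657470703125, -339.7259521484375), 20.338010787963867) ztop 0.051
scene
cyl 392 ((571.254150390625, 307.59136962890625), 31.878541946411133) ztop 0.052
cyl 121 ((475.4785461425781, 303.96380615234375), 18.373798370361328) ztop 0.075
brush [520.5 374.6] [140.  31.] 1.8 z [0.0378 0.044  0.0475]
cyl 198 ((576.34228515625, -350.9316101074219), 18.669645309448242) ztop 0.075
cyl 283 ((494.8173828125, -340.2795104980469), 21.50625991821289) ztop 0.050
```

View pics/scene9.png

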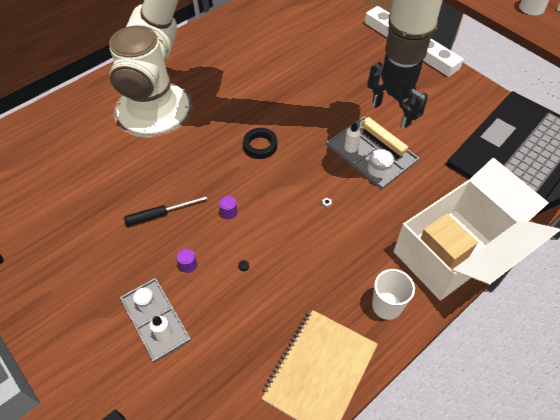

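Both kits look complete. The three-compartment tray at (372,152) holds the bottle, brush and large tin, and the two-compartment tray at (155,320) holds the small tin and bottle. The arm is clear of everything, so I'll hand in.

```bash
python3 -c "from h import *;print(sign_off())"
```

```text
the job is handed in; nothing more can be done
None
```

Both kits are made up and the job is handed in, at about 49 s of the 144 s allowed. I put one bottle in each tray first, then the small tin in the two-compartment tray, the brush (bristles down) in the long compartment and the large tin beside the other bottle.

The last pictures (top and scene, plus a wrist view of the three-compartment tray) put everything upright or flat on its compartment floor. Nothing was tipped on the way, and the open gripper stands about 185 mm up, touching nothing.

| Thing | Tray | Position in tray frame (x, y) |
|---|---|---|
| Brush | three-compartment | about (-1, +40) mm |
| Large tin | three-compartment | about (+50, -26) mm |
| Bottle | three-compartment | about (-47, -29) mm |
| Bottle | two-compartment | about +42 mm along x, near the centre line |
| Small tin | two-compartment | about -40 mm along x, near the centre line |

All of these are well inside the limits. No check failed. The camera views disagreed by 2 to 5 mm on the tray centres and up to about 2.5 mm on the objects, which is within the margins.

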